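# Stack a culture dish and its hold-down weight on a shaker

## Task

Load the small white orbital shaker so that it will run without wobbling: put the pink culture dish centred on its round black platform, keeping the dish level, and gently put the steel hold-down weight flat and centred on top of the dish. The weight stands on edge in the blue stand: at some point before it goes on the dish, lay it flat on the bench and let go, so that you can take it again across its diameter. Leave the amber bottle, the beaker and the tally counter where they are.

Things in the scene. Friction and masses are not known exactly. Their poses are not given: they have to be found in the camera images.
- dish: closed round culture dish of clear plastic with pink medium, right of the microscope, lying flat on the bench; 60 mm diameter (the lid, from 4 to 15 mm height; the foot is 56 mm), 15 mm high, 40 g. Origin: centre of its underside; z up. Hold it across its diameter from above.
- weight: plain round steel disc with a thin yellow ring on both faces, 60 mm diameter, 14 mm thick, about 0.28 kg. It starts standing on edge in the slot of the blue stand. Origin: centre of the disc; its x axis is the disc's own axis (level at the start, vertical when it lies flat; either face may be up), so that the origin is 36 mm above the bench at the start and 7 mm when it lies flat on the bench.
- stand: blue plastic stand with one slot, fixed to the bench right of the microscope; 46 mm (x) by 68 mm (y) by 24 mm high. Origin: centre of its underside. The slot runs along its y, is 16 mm wide, and its floor is 6 mm above the bench; the disc stands in its middle and rises to 66 mm above the bench.
- shaker: small white orbital shaker, fixed on the bench; body 104 x 104 mm, 26 mm high, with a grey control strip on the face at -x. Origin: centre of its underside, on the bench; z up.
- platform (a point): centre of the top face of the shaker's round black rubber-matted platform (100 mm diameter, flat, does not move), 42 mm above the bench; a thin white circle of 69 mm diameter is drawn round it. z up.
- stain: amber glass bottle with white cap, 34 mm diameter, 78 mm high, standing behind the microscope; a bystander. Origin: centre of its underside.
- cup: clear beaker, 45 mm diameter, 60 mm high; a bystander. Origin: centre of its underside.
- counter: white tally counter, 25 x 46 x 53 mm; a bystander. Origin: centre of its underside.
Things that resemble listed ones, but are neither listed nor needed, are in the scene too. Of the things that look like the dish, take the one that is farthest from the robot's base at the start.

How it is judged:
On the way:
1. the steel weight lies flat on the bench, let go by the fingers (height (world z) of weight below 0.011 m and angle between the x axis of weight and the z axis of platform, either way round below 0.06 rad and contact force between the fingers and weight below 0.1 N and linear speed of weight below 0.02 m/s), for 0.2 s.
At the end, for the whole second after the job is handed in: The dish stands flat on the shaker's platform within 8 mm of its centre, and the weight lies flat on the dish within 8 mm of the dish's centre and 12 mm of the platform's centre, both at rest and level within 0.06 rad (horizontal distance between dish and platform below 0.008 m and z of dish in the frame of platform between -0.003 and 0.004 m and angle between dish's own z axis and vertical below 0.06 rad and horizontal distance between weight and dish below 0.008 m and horizontal distance between weight and platform below 0.012 m and z of weight in the frame of platform between 0.018 and 0.027 m and angle between the x axis of weight and the z axis of platform, either way round below 0.06 rad and linear speed of each of weight, dish below 0.02 m/s); the robot touches nothing.
It fails at once if the amber bottle is moved by more than 30 mm (distance of stain from where it was at the start of the episode above 0.03 m).
It fails at once if the beaker is moved by more than 30 mm (distance of cup from where it was at the start of the episode above 0.03 m).
It fails at once if the tally counter is moved by more than 30 mm (distance of counter from where it was at the start of the episode above 0.03 m).
It fails at once if the dish is tipped by more than 0.5 rad (angle between dish's own z axis and vertical above 0.5 rad).
It fails at once if the weight strikes or presses the dish with more than 60 N (contact force between weight and dish above 60 N).
It also fails if it takes over 64 s, if anything falls off the work surface, if the arm or the gripper's body presses on something with over 40 N, if the wrist force passes 120 N, or if a joint passes its speed limit or range.

## Robot

A 6-joint arm with a two-finger parallel gripper is mounted at the origin on a cart in front of the work surface, level with it; the furniture and walls round the work are solid. World frame = base frame: x ahead of the robot, y to its left, z up, the work surface at z = 0. Lengths are in m, angles in rad, forces in N, time in s.
With the tool pointing down it reaches from about 0.35 to 0.975 m from the base axis. Payload 4.9 kg.
Tool frame: the origin (TCP) lies at the very end of the fingers, on their centre line; the grasp point (between the pads) lies ctrl.hold_point_z behind it (ctrl.hold_point_z is the distance from the TCP to the grasp point, in m); z points along the fingers, y is the line along which they close (so a half turn about z gives the same grasp; the last joint's range is limited). The gripper opens to 85 mm and grips with 20 to 120 N. Pads are 22 mm wide; open, the fingers measure 114 mm over their backs; the gripper's body (76 mm by 85 mm) begins 54 mm behind the grasp point. The pads swing forward as they close: fully open they stand 13 mm farther back than shut.
Start: joints at [1.176, 0.053, 1.613, -0, 1.476, -0.119], TCP at [0.17, 0.601, 0.231] pointing down, gripper open.
Joint ranges: [-3.01, 3.01], [-1.01, 2.22], [0.06, 2.58], [-1.02, 4.17], [0.09, 2.62], [-3.14, 3.14]. Speed limits (rad/s): [2.57, 2.57, 3.14, 3.14, 3.14, 3.14].

## Interface

Orientations are given as a rotation vector (axis times angle).
In Python, from station import ctrl gives the robot as it stands. The module is installed in compiled form; this text tells all that it offers.
- The arm moves only by the tool jog_arm, never from a script. Its argument "deltas" is a list of rows, each a list of 3 entries, a list of its own where there are three numbers: the closure, from -1 (fully open) to 1 (shut), then the shift along the world's x, y, z scaled (see below), then the turn, a rotation vector about the world's x, y, z scaled (see below). A call has 1 to 12 rows; each row is the pose to reach, as a shift and turn from the pose commanded when the call began, turning the shorter way round; what a row does not reach only later rows make up. The controller multiplies each number of a shift by 0.4 m and each number of a turn by 180 degrees. A row lasts 1/12 s, in which the tool goes at most 41.7 mm and 7.16 degrees, less where a joint would pass 70% of its speed; a pose out of reach is approached as far as the arm can. A call with a number of a shift or a turn outside -1 to 1 is refused whole. A call with a gripper value outside its range is refused whole. The fingers move at their own pace and stop on an object; "squeeze" is the grip in N (left out, the last holds). Time passes only in rows, so rows that repeat a pose let the fingers close. It gives the time, the measured TCP pose, the force, the opening and the grip force at its end, in the units of the state.
- ctrl.get_obs(): the state, without advancing time (a new reading comes with each control period).
- ctrl.get_image(name): name is "scene" or "top"; returns the picture (480x640x3 uint8, red, green, blue); there is no depth.
- ctrl.get_calibration(name): a dict with "K" (3x3 intrinsics, pixels), "extrinsics" (4x4, takes a point from world to camera coordinates). Camera axes: x right, y down, z forward; pixel columns grow to the right and rows downward; lengths in m; the calibration is good to about 2 mm. A picture is of the moment at which its call begins. get_calibration takes no time and is no camera call.
- ctrl.finish_job(): hands the job in; it is judged then, once.
The state is a dict: "t": time; "q": joint angles; "dq": joint speeds; "effort": joint torques, N m; "tool_pos": TCP position; "tool_rot": TCP orientation; "contact_force": force on the tool from outside, world axes, zero at the start; "wrist_torque": the same for the moment, N m; "opening": finger opening in m; "grip_force": force on a finger pad.
Only numpy, scipy, OpenCV 4.12 (cv2) and the standard library are available. Lean on these libraries where they do the work, as an engineer would, in place of code of your own. Each camera call takes 0.05 s, during which the arm holds its last target. There are 200 camera calls.

## Working session

There is one attempt and no reset: what is moved stays moved. The work goes in short steps, Python scripts to look and compute and a tool call to move; the robot and the scene stay as the last step left them, time stands still between calls to the robot, and variables do not carry over. Pictures are saved under pics/ and viewed, at most 10 in all, crops included, and the job is handed in when it is done.

Besides the shell and the picture viewer there is one more tool, called as name(argument=value, ...) on one line, values as JSON. jog_arm: Moves the arm, as the interface text tells. Its arguments: {"type":"object","properties":{"deltas":{"type":"array","items":{"type":"array"}},"squeeze":{"type":"number"}},"required":["deltas"]}

```bash
mkdir -p pics
cat > h.py <<'E'
import numpy as np, cv2
from station import ctrl
def snap(n,f=None):
    im=ctrl.get_image(n)
    if f: cv2.imwrite('pics/'+f,im[:,:,::-1])
    return im
def cast(n,u,v,z):
    c=ctrl.get_calibration(n);K=np.array(c["K"]);E=np.array(c["extrinsics"])
    R,t=E[:3,:3],E[:3,3];o=-R.T@t
    d=R.T@np.linalg.inv(K)@np.array([u,v,1.])
    return o+d*(z-o[2])/d[2]
def proj(n,p):
    c=ctrl.get_calibration(n);K=np.array(c["K"]);E=np.array(c["extrinsics"])
    q=K@(E[:3,:3]@np.array(p)+E[:3,3]);return q[:2]/q[2]
E
python3 - <<'E'
from h import *
snap('scene','s0.png');snap('top','t0.png')
o=ctrl.get_obs();print(o,ctrl.hold_point_z)
for n in('scene','top'):
    E=np.array(ctrl.get_calibration(n)["extrinsics"]);print(n,-E[:3,:3].T@E[:3,3],E[2,:3])
E
```

```text
{'t': 0.1, 'q': array([ 1.17599574e+00,  5.32953234e-02,  1.61415302e+00, -5.17595338e-06,
        1.47600126e+00, -1.18995933e-01]), 'dq': array([-9.13102131e-04,  9.15071747e-06, -4.16340348e-03, -1.49619006e-03,
       -2.06043455e-03,  6.15206364e-04]), 'effort': array([ 6.18140803e-04, -3.94902241e+01, -3.71363640e+01, -1.12696482e-04,
        3.84905987e-03,  8.64376346e-06]), 'tool_pos': array([0.16998149, 0.60085658, 0.23018537]), 'tool_rot': array([-4.31795985e-01, -3.11130450e+00,  2.82279156e-03]), 'contact_force': array([ 0.15293019, -0.25549743,  0.68758457]), 'wrist_torque': array([ 0.01573958,  0.00505274, -0.00257333]), 'grip_force': 0.0, 'opening': 0.08572181762391765} 0.0187
scene [-0.19006742 -0.78544854  0.57678372] [ 0.60413677  0.62447758 -0.49502173]
top [ 0.27209174 -0.09179482  1.00563949] [ 0.18980569 -0.00488703 -0.98180951]
```

View pics/s0.png

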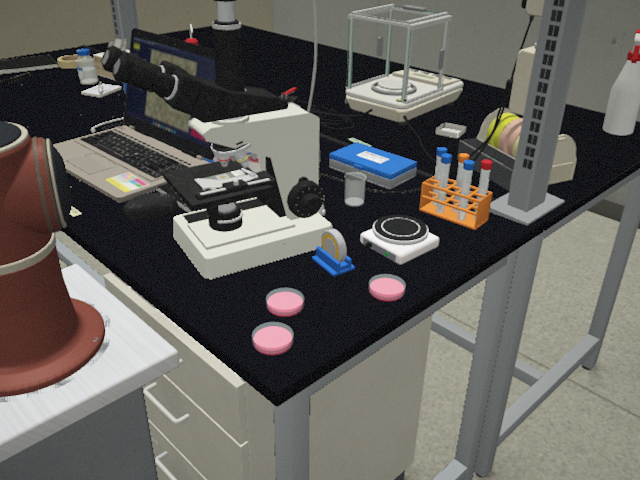

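View pics/t0.png

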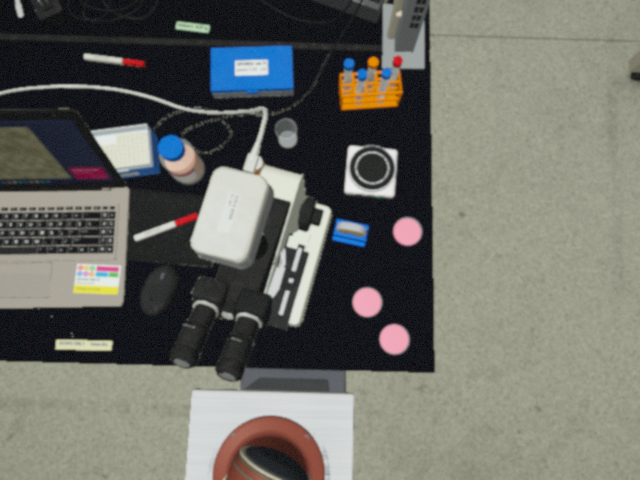

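The scene shows three pink dishes, at scene (387,288), (285,302) and (273,338), which are top (407,231), (367,302) and (395,339). The first one is farthest from the base, so it is my choice. The disc stands in the blue stand at top (351,230), and the shaker platform is at top (372,167).

Run:
```python
from h import *
t=cv2.imread('pics/t0.png');s=cv2.imread('pics/s0.png')
def blobs(im,lo,hi,roi,mn=20):
    hsv=cv2.cvtColor(im,cv2.COLOR_BGR2HSV);m=cv2.inRange(hsv,lo,hi);k=np.zeros_like(m)
    x0,y0,x1,y1=roi;k[y0:y1,x0:x1]=m[y0:y1,x0:x1]
    return [c for c in cv2.findContours(k,cv2.RETR_EXTERNAL,cv2.CHAIN_APPROX_NONE)[0] if cv2.contourArea(c)>mn]
r=lambda a:np.round(a,4)
for n,im,roi in(('top',t,(340,200,433,370)),('scene',s,(240,260,420,370))):
    for c in blobs(im,(150,40,120),(180,255,255),roi,150):
        e=cv2.fitEllipse(c);p=cast(n,*e[0],.010);print(n,'dish',r(e[0]),r(e[1]),r(p),np.hypot(*p[:2]))
for n,im,roi in(('top',t,(325,210,380,255)),('scene',s,(300,225,365,285))):
    for c in blobs(im,(100,120,60),(130,255,255),roi,20):
        b=cv2.minAreaRect(c);print(n,'blue',r(b[0]),r(b[1]),b[2]);print([list(r(cast(n,*q,.024)[:2])) for q in cv2.boxPoints(b)])
    cv2.imwrite('pics/x.png',im)
for n,im,roi in(('top',t,(335,140,405,200)),('scene',s,(355,205,445,265))):
    for c in blobs(im,(0,0,130),(180,60,255),roi,30):
        b=cv2.minAreaRect(c);print(n,'body',r(b[0]),r(b[1]),b[2]);print([list(r(cast(n,*q,.026)[:2])) for q in cv2.boxPoints(b)])
# inner white circle: contour via connected comps
for n,im,roi in(('top',t,(335,140,405,200)),('scene',s,(360,208,440,260))):
    x0,y0,x1,y1=roi;g=cv2.cvtColor(im,cv2.COLOR_BGR2GRAY)[y0:y1,x0:x1]
    m=(g<110).astype('uint8')*255
    for c in cv2.findContours(m,cv2.RETR_CCOMP,cv2.CHAIN_APPROX_NONE)[0]:
        if cv2.contourArea(c)>100 and len(c)>10:
            e=cv2.fitEllipse(c);u=np.array(e[0])+[x0,y0];print(n,'dark',r(u),r(e[1]),r(cast(n,*u,.042)))
a=cv2.resize(t[135:260,325:435],None,fx=3.6,fy=3.6,interpolation=2);b=cv2.resize(s[205:305,300:445],None,fx=2.7,fy=2.7,interpolation=2)
H=max(a.shape[0],b.shape[0]);P=lambda i:cv2.copyMakeBorder(i,0,H-i.shape[0],0,0,0)
cv2.imwrite('pics/c1.png',np.hstack([P(a),P(b)]))
```

```text
top dish [393.8699 338.8419] [29.4125 30.3895] [ 0.2575 -0.2361  0.01  ] 0.34935474946094547
top dish [366.6788 301.7318] [29.1028 29.3158] [ 0.3292 -0.1811  0.01  ] 0.37571385813467884
top dish [406.8425 231.3847] [27.2611 28.5312] [ 0.4762 -0.2626  0.01  ] 0.5438376696503122
scene dish [272.2773 339.8499] [28.1428 39.1777] [ 0.2535 -0.2445  0.01  ] 0.3521783379092243
scene dish [284.4781 303.4276] [23.8822 36.1514] [ 0.3245 -0.19    0.01  ] 0.37603334534187666
scene dish [386.3928 288.8433] [22.314  34.8169] [ 0.471  -0.2712  0.01  ] 0.543487120315829
top blue [350.3267 232.3971] [36.2405 24.8543] 12.264774322509766
[[np.float64(0.4494), np.float64(-0.1037)], [np.float64(0.5003), np.float64(-0.1132)], [np.float64(0.4864), np.float64(-0.1861)], [np.float64(0.4357), np.float64(-0.1759)]]
scene blue [332.9351 263.4067] [44.3533 24.112 ] 16.50436019897461
[[np.float64(0.4047), np.float64(-0.1582)], [np.float64(0.4649), np.float64(-0.1117)], [np.float64(0.4888), np.float64(-0.1908)], [np.float64(0.4291), np.float64(-0.2313)]]
top body [371.25 167.25] [33.234  32.5269] 45.0
[[np.float64(
[... 895 characters left out ...]
08.5] [7. 7.] 90.0
[[np.float64(0.7473), np.float64(-0.1616)], [np.float64(0.7575), np.float64(-0.171)], [np.float64(0.7328), np.float64(-0.189)], [np.float64(0.7228), np.float64(-0.1799)]]
top dark [371.7923 167.3639] [27.3176 28.828 ] [ 0.6019 -0.1853  0.042 ]
top dark [369.5 169.5] [69.1648 82.4921] [ 0.5971 -0.1807  0.042 ]
top dark [371.7207 167.3723] [34.7154 36.2129] [ 0.6018 -0.1852  0.042 ]
top dark [370.6859 170.501 ] [55.7163 57.2164] [ 0.595  -0.1831  0.042 ]
scene dark [372.4936 251.5768] [17.846  38.5657] [ 0.5004 -0.2128  0.042 ]
scene dark [403.6296 229.5585] [48.8227 82.7394] [ 0.5982 -0.1996  0.042 ]
scene dark [400.2622 226.6518] [19.2851 38.4146] [ 0.6022 -0.1887  0.042 ]
```

View pics/c1.png

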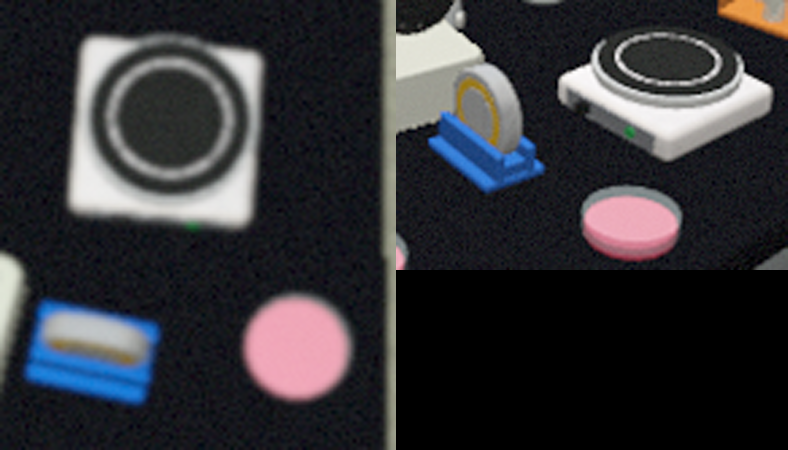

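The choice holds: the dish at top (407,231) is at x 0.476, y -0.263, and the platform centre is near (0.602, -0.186). The crop also shows the disc in its stand at about -11° yaw. Before moving, I'll check the microscope height for the transit and locate the disc rim.

Run:
```python
from h import *
t=cv2.imread('pics/t0.png');r=lambda a:np.round(a,4)
def tri(a,b):
    P=[];
    for n in('top','scene'):
        c=ctrl.get_calibration(n);P.append(np.array(c["K"])@np.array(c["extrinsics"])[:3])
    X=cv2.triangulatePoints(P[0],P[1],np.array(a,float).reshape(2,1),np.array(b,float).reshape(2,1)).ravel();X=X[:3]/X[3]
    return r(X),r(proj('top',X)-a),r(proj('scene',X)-b)
print('head R',tri((270,185),(318,115)));print('eyepiece',tri((232,372),(160,98)),tri((183,358),(118,62)))
print('head L',tri((205,245),(195,125)))
print('beaker',cast('top',288,140,0),cast('scene',355,203,0))
hsv=cv2.cvtColor(t,cv2.COLOR_BGR2HSV);m=cv2.inRange(hsv,(0,0,90),(180,70,255));k=0*m;k[215:245,333:370]=m[215:245,333:370]
c=max(cv2.findContours(k,cv2.RETR_EXTERNAL,cv2.CHAIN_APPROX_NONE)[0],key=cv2.contourArea)
b=cv2.minAreaRect(c);print(b);print([r(cast('top',*q,.055)[:2]) for q in cv2.boxPoints(b)])
x,y,w,h=cv2.boundingRect(c);print(x,y,w,h)
top=[(u,min(c[c[:,0,0]==u][:,0,1])) for u in range(x,x+w)];
mid=[p for p in top if abs(p[0]-x-w/2)<3];print(mid,r(cast('top',*np.mean(mid,0),.066)))
```

```text
head R (array([ 0.5303, -0.0193,  0.2201]), array([ 12.7979, -14.2291]), array([-11.0487,   1.445 ]))
eyepiece (array([0.2395, 0.0106, 0.3074]), array([ 14.8767, -20.7852]), array([-15.5382,  -1.2065])) (array([0.2376, 0.084 , 0.3435]), array([ 3.5427, -5.647 ]), array([-3.7179, -0.1983]))
head L (array([0.3931, 0.1113, 0.2032]), array([-4.2999,  6.1787]), array([ 4.3671, -0.4189]))
beaker [ 0.67255736 -0.00717011  0.        ] [ 0.67446623 -0.01287029  0.        ]
((351.0384521484375, 228.3076934814453), (28.82906723022461, 11.178618431091309), 11.309932708740234)
[array([ 0.4637, -0.1143]), array([ 0.486 , -0.1181]), array([ 0.4762, -0.1744]), array([ 0.454 , -0.1703])]
337 222 29 14
[(349, np.int32(223)), (350, np.int32(223)), (351, np.int32(223)), (352, np.int32(223)), (353, np.int32(223)), (354, np.int32(224))] [ 0.478  -0.1444  0.066 ]
```

jog_arm(deltas=[[-1,[0,0,0.1],[0,0,0]],[-1,[0,0,0.2],[0,0,0]],[-1,[0,0,0.3],[0,0,0]],[-1,[0,0,0.4],[0,0,0]],[-1,[0,0,0.5],[0,0,0]],[-1,[0,0,0.6],[0,0,0]],[-1,[0,0,0.6],[0,0,0]]])

```text
t: 0.68
tool_pos: [0.1706, 0.6023, 0.4821]
tool_rot: [0.431, 3.108, 0.023]
contact_force: [-0.5, -0.7, 1.9]
opening: 0.0854
grip_force: 0.0
```

jog_arm(deltas=[[-1,[0.8,-0.75,0],[0,0,-0.47]],[-1,[0.8,-0.75,0],[0,0,-0.47]],[-1,[0.8,-0.75,0],[0,0,-0.47]],[-1,[0.8,-0.75,0],[0,0,-0.47]],[-1,[0.8,-0.75,0],[0,0,-0.47]],[-1,[0.8,-0.75,0],[0,0,-0.47]],[-1,[0.8,-0.75,0],[0,0,-0.47]],[-1,[0.8,-0.75,0],[0,0,-0.47]],[-1,[0.8,-0.75,0],[0,0,-0.47]],[-1,[0.8,-0.75,0],[0,0,-0.47]],[-1,[0.8,-0.75,0],[0,0,-0.47]],[-1,[0.8,-0.75,0],[0,0,-0.47]]])

```text
t: 1.68
tool_pos: [0.4931, 0.2979, 0.4693]
tool_rot: [2.425, 1.996, -0.004]
contact_force: [-0.2, 1.4, -0.7]
opening: 0.0855
grip_force: 0.0
```

jog_arm(deltas=[[-1,[0,-0.95,0],[0,0,0]],[-1,[0,-0.95,0],[0,0,0]],[-1,[0,-0.95,0],[0,0,0]],[-1,[0,-0.95,0],[0,0,0]],[-1,[0,-0.95,0],[0,0,0]],[-1,[0,-0.95,0],[0,0,0]],[-1,[0,-0.95,0],[0,0,0]],[-1,[0,-0.95,0],[0,0,0]],[-1,[0,-0.95,0],[0,0,0]],[-1,[0,-0.95,0],[0,0,0]],[-1,[0,-0.95,0],[0,0,0]]])

```text
t: 2.6
tool_pos: [0.4899, -0.0807, 0.4701]
tool_rot: [-2.417, -2.004, 0.002]
contact_force: [0.2, 0.0, -0.5]
opening: 0.0855
grip_force: 0.0
```

jog_arm(deltas=[[-1,[-0.0375,-0.4625,-0.3],[0,0,0]],[-1,[-0.0375,-0.4625,-0.4],[0,0,0]],[-1,[-0.0375,-0.4625,-0.5],[0,0,0]],[-1,[-0.0375,-0.4625,-0.5],[0,0,0]],[-1,[-0.0375,-0.4625,-0.6],[0,0,0]],[-1,[-0.0375,-0.4625,-0.7],[0,0,0]],[-1,[-0.0375,-0.4625,-0.8],[0,0,0]],[-1,[-0.0375,-0.4625,-0.9],[0,0,0]],[-1,[-0.0375,-0.4625,-0.98],[0,0,0]],[-1,[-0.0375,-0.4625,-0.98],[0,0,0]],[-1,[-0.0375,-0.4625,-0.98],[0,0,0]]])

```text
t: 3.52
tool_pos: [0.4751, -0.2615, 0.0765]
tool_rot: [-2.41, -2.012, -0.0]
contact_force: [0.3, -0.4, -0.6]
opening: 0.0853
grip_force: 0.0
```

Run:
```python
from h import *
a=snap('top');b=snap('scene')
cv2.imwrite('pics/d1.png',np.hstack([cv2.resize(a[130:290,330:440],None,fx=3.5,fy=3.5),cv2.resize(b[210:320,300:410],None,fx=3.5,fy=5.0909)])[:,:,::-1])
print(ctrl.get_obs()['q'],ctrl.get_obs()['tool_pos'])
```

```text
[-6.41199298e-01  1.08035948e-02  1.93687191e+00  4.38238441e-04
  1.20904428e+00 -4.61190572e-01] [ 0.47098969 -0.25881788  0.07146788]
```

View pics/d1.png

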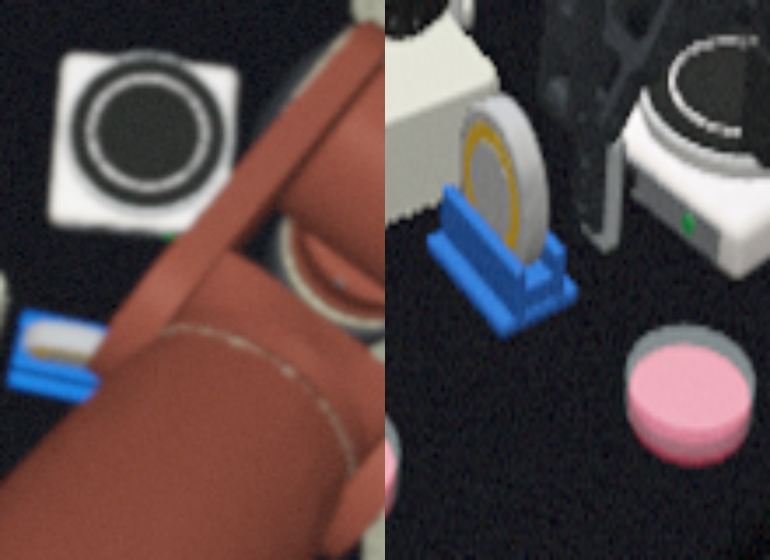

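The left crop shows the arm masking most of the dish area, with the platform clear. The right crop shows the dish undisturbed and one fingertip at about scene (361,258), so I'll check that against the commanded pose.

Run:
```python
from h import *
o=ctrl.get_obs();print(o['t'],o['tool_pos'],o['tool_rot'],o['contact_force'],np.abs(o['dq']).max())
p=o['tool_pos'];y=np.array([.983,-.186,0])
for s in(-.05,.05):print(proj('scene',p+s*y),proj('scene',p+s*y+[0,0,.013]))
b=snap('scene');o=ctrl.get_obs();print(o['t'],o['tool_pos'])
hsv=cv2.cvtColor(b,cv2.COLOR_RGB2HSV);m=cv2.inRange(hsv,(150,40,110),(180,255,255));k=0*m;k[265:320,355:420]=m[265:320,355:420]
c=max(cv2.findContours(k,0,1)[0],key=cv2.contourArea);print(cv2.boundingRect(c))
# expected silhouettes of dish foot/lid for candidate centres
for ctr in((.476,-.2625),(.4735,-.267)):
    for rr,z in((.028,.0),(.03,.015)):
        q=np.array([proj('scene',[ctr[0]+rr*np.cos(a),ctr[1]+rr*np.sin(a),z]) for a in np.arange(0,6.28,.1)]);print(ctr,z,q.min(0),q.max(0))
```

```text
3.6167 [ 0.47098969 -0.25881788  0.07146788] [-2.4009046  -2.00309997  0.00486691] [-0.84594281  0.49775365 -0.05239741] 0.08896811744338315
[357.41337443 262.09123208] [357.80557856 254.84233412]
[407.49783611 244.65624054] [408.19488276 237.6424133 ]
3.6667 [ 0.47342935 -0.26052716  0.07578705]
(369, 278, 36, 23)
(0.476, -0.2625) 0.0 [366.66597441 280.93218403] [401.19638702 300.52953854]
(0.476, -0.2625) 0.015 [365.92201912 272.72129111] [403.19618357 293.47853163]
(0.4735, -0.267) 0.0 [367.69119706 282.60854716] [402.3743281  302.37445486]
(0.4735, -0.267) 0.015 [366.95149094 274.37243992] [404.39174903 295.3095608 ]
```

jog_arm(deltas=[[-1,[0.005,-0.0025,-0.08],[0,0,0]],[-1,[0.005,-0.0025,-0.15],[0,0,0]],[-1,[0.005,-0.0025,-0.18],[0,0,0]],[-1,[0.005,-0.0025,-0.195],[0,0,0]],[-1,[0.005,-0.0025,-0.195],[0,0,0]],[-1,[0.005,-0.0025,-0.195],[0,0,0]],[-1,[0.005,-0.0025,-0.195],[0,0,0]]], squeeze=20)

```text
t: 4.25
tool_pos: [0.4788, -0.2656, 0.0037]
tool_rot: [2.41, 2.009, 0.002]
contact_force: [0.2, 0.2, -0.6]
opening: 0.0851
grip_force: 0.0
```

jog_arm(deltas=[[0,[0,0,0],[0,0,0]],[0.2,[0,0,0],[0,0,0]],[0.4,[0,0,0],[0,0,0]],[0.6,[0,0,0],[0,0,0]],[0.6,[0,0,0],[0,0,0]],[0.6,[0,0,0],[0,0,0]],[0.6,[0,0,0],[0,0,0]]], squeeze=20)

```text
t: 4.83
tool_pos: [0.478, -0.2652, 0.0026]
tool_rot: [2.413, 2.01, 0.001]
contact_force: [-0.5, 0.9, 6.7]
opening: 0.0587
grip_force: 20.9
```

jog_arm(deltas=[[0.6,[0,0,0.03],[0,0,0]],[0.6,[0,0,0.1],[0,0,0]],[0.6,[0,0,0.17],[0,0,0]],[0.6,[0,0,0.25],[0,0,0]],[0.6,[0.08,0.05,0.25],[0,0,0]],[0.6,[0.16,0.1,0.25],[0,0,0]],[0.6,[0.24,0.15,0.25],[0,0,0]],[0.6,[0.3125,0.195,0.25],[0,0,0]],[0.6,[0.3125,0.195,0.25],[0,0,0]],[0.6,[0.3125,0.195,0.25],[0,0,0]],[0.6,[0.3125,0.195,0.25],[0,0,0]]])

```text
t: 5.75
tool_pos: [0.6016, -0.1866, 0.1012]
tool_rot: [-2.413, -2.011, 0.001]
contact_force: [-0.3, -0.5, -0.9]
opening: 0.0584
grip_force: 22.0
```

Run:
```python
from h import *
b=snap('scene');o=ctrl.get_obs();print(o['tool_pos'],o['opening'],o['grip_force'])
print(proj('scene',o['tool_pos']))
cv2.imwrite('pics/d2.png',cv2.resize(b[130:280,320:480],None,fx=4,fy=4,interpolation=2)[:,:,::-1])
```

```text
[ 0.60127375 -0.18696692  0.10112307] 0.05880028148795716 21.991933286190033
[401.88045319 196.76931289]
```

View pics/d2.png

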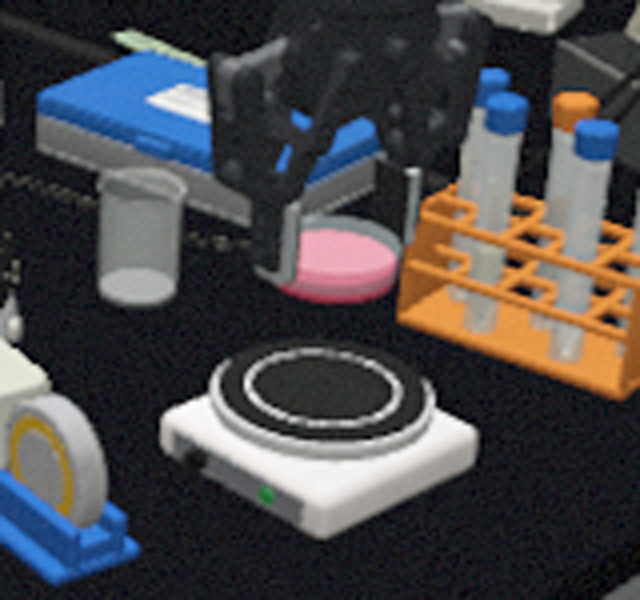

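The dish is held level at about scene (405,196), above the platform ring at about (400,227). Its pink right edge at 419 agrees with being centred on the TCP, so I'll lower it now.

jog_arm(deltas=[[0.6,[0,0,-0.07],[0,0,0]],[0.6,[0,0,-0.11],[0,0,0]],[0.6,[0,0,-0.13],[0,0,0]],[0.6,[0,0,-0.138],[0,0,0]],[0.6,[0,0,-0.143],[0,0,0]],[0.6,[0,0,-0.145],[0,0,0]],[0.6,[0,0,-0.145],[0,0,0]],[0.6,[0,0,-0.145],[0,0,0]]])

```text
t: 6.47
tool_pos: [0.6029, -0.1873, 0.0447]
tool_rot: [2.412, 2.009, 0.001]
contact_force: [-1.9, -1.2, 4.8]
opening: 0.0586
grip_force: 22.3
```

jog_arm(deltas=[[-0.3,[0,0,0],[0,0,0]],[-0.6,[0,0,0],[0,0,0]],[-1,[0,0,0],[0,0,0]],[-1,[0,0,0],[0,0,0]],[-1,[0,0,0.02],[0,0,0]],[-1,[0,0,0.1],[0,0,0]],[-1,[0,0,0.2],[0,0,0]],[-1,[-0.1,0,0.25],[0,0,0]],[-1,[-0.2,0,0.25],[0,0,0]],[-1,[-0.3,0.05,0.25],[0,0,0]],[-1,[-0.33,0.105,0.25],[0,0,0]],[-1,[-0.33,0.105,0.25],[0,0,0]]])

```text
t: 7.47
tool_pos: [0.4669, -0.1417, 0.1426]
tool_rot: [-2.411, -2.01, -0.0]
contact_force: [-0.2, 0.3, -0.8]
opening: 0.0856
grip_force: 0.0
```

Run:
```python
from h import *
b=snap('scene');a=snap('top');o=ctrl.get_obs();print(o['tool_pos'],o['tool_rot'],o['q'])
cv2.imwrite('pics/s3.png',b[:,:,::-1]);cv2.imwrite('pics/t3.png',a[:,:,::-1])
for n,im,roi in(('top',a,(340,140,405,200)),('scene',b,(355,190,445,260))):
    hsv=cv2.cvtColor(im,cv2.COLOR_RGB2HSV);m=cv2.inRange(hsv,(150,40,110),(180,255,255));k=0*m;x0,y0,x1,y1=roi;k[y0:y1,x0:x1]=m[y0:y1,x0:x1]
    c=max(cv2.findContours(k,0,1)[0],key=cv2.contourArea);e=cv2.fitEllipse(c);print(n,e,cv2.boundingRect(c),cast(n,*e[0],.052))
cv2.imwrite('pics/d3.png',np.hstack([cv2.resize(a[130:250,320:430],None,fx=3.5,fy=3.5),cv2.resize(b[170:290,310:440],None,fx=3.2,fy=3.5)])[:,:,::-1])
```

```text
[ 0.47000818 -0.14427833  0.14387612] [2.41167902e+00 2.01084255e+00 9.66033480e-04] [-4.49283157e-01 -2.04263698e-01  2.00494869e+00 -9.56739221e-05
  1.33921537e+00 -2.68484654e-01]Traceback (most recent call last):
  File "<stdin>", line 6, in <module>
ValueError: max() iterable argument is empty
```

Run:
```python
from h import *
a=cv2.imread('pics/t3.png');b=cv2.imread('pics/s3.png')
hsv=cv2.cvtColor(b,cv2.COLOR_BGR2HSV);m=cv2.inRange(hsv,(150,40,110),(180,255,255));k=0*m;k[190:260,355:445]=m[190:260,355:445]
c=max(cv2.findContours(k,0,1)[0],key=cv2.contourArea);e=cv2.fitEllipse(c);print(e,cv2.boundingRect(c),cast('scene',*e[0],.052))
cv2.imwrite('pics/d3.png',np.hstack([cv2.resize(a[130:250,320:430],None,fx=3.5,fy=3.5),cv2.resize(b[170:290,310:440],None,fx=3.2,fy=3.5)]))
```

```text
((400.495849609375, 224.32781982421875), (17.85818099975586, 32.058780670166016), 95.2939682006836) (385, 215, 32, 19) [ 0.59433048 -0.19463196  0.052     ]
```

View pics/d3.png

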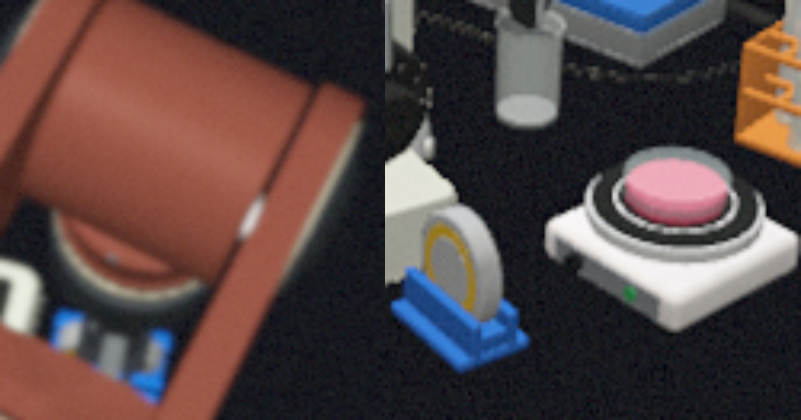

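The dish is on the platform, its pink centre at scene (401,224) against the ring centre at (400,227), so it is centred to about 2 mm. Next I'll grip the disc near its top.

jog_arm(deltas=[[-1,[0,0,-0.1],[0,0,0]],[-1,[0,0,-0.18],[0,0,0]],[-1,[0,0,-0.2425],[0,0,0]],[-1,[0,0,-0.2425],[0,0,0]],[-1,[0,0,-0.2425],[0,0,0]]], squeeze=50)

```text
t: 7.98
tool_pos: [0.47, -0.1447, 0.0454]
tool_rot: [-2.412, -2.009, 0.002]
contact_force: [0.7, -0.1, 1.3]
opening: 0.0854
grip_force: 0.0
```

jog_arm(deltas=[[0,[0,0,0],[0,0,0]],[0.3,[0,0,0],[0,0,0]],[0.5,[0,0,0],[0,0,0]],[0.7,[0,0,0],[0,0,0]],[0.9,[0,0,0],[0,0,0]],[1,[0,0,0],[0,0,0]],[1,[0,0,0],[0,0,0]],[1,[0,0,0],[0,0,0]],[1,[0,0,0],[0,0,0]]], squeeze=50)

```text
t: 8.73
tool_pos: [0.471, -0.145, 0.0472]
tool_rot: [2.413, 2.01, 0.001]
contact_force: [-0.4, 1.1, 5.4]
opening: 0.0128
grip_force: 51.9
```

jog_arm(deltas=[[1,[0,0,0.03],[0,0,0]],[1,[0,0,0.1],[0,0,0]],[1,[0,0,0.18],[0,0,0]],[1,[0,0,0.26],[0,0,0]],[1,[0,0,0.335],[0,0,0]],[1,[-0.03,-0.08,0.335],[0,0,-0.035]],[1,[-0.06,-0.15,0.335],[0,0,-0.07]],[1,[-0.0875,-0.225,0.335],[0,0,-0.105]],[1,[-0.0875,-0.225,0.335],[0,0,-0.14]],[1,[-0.0875,-0.225,0.335],[0,0,-0.14]]])

```text
t: 9.57
tool_pos: [0.4335, -0.2351, 0.1786]
tool_rot: [-2.794, -1.428, 0.003]
contact_force: [-0.7, -0.1, -3.5]
opening: 0.0129
grip_force: 50.9
```

jog_arm(deltas=[[1,[0,0,0],[0.022,0.03,0]],[1,[0,0,0],[0.045,0.06,0]],[1,[0,0,0],[0.067,0.09,0]],[1,[0,0,0],[0.09,0.12,0]],[1,[0,0,0],[0.112,0.15,0]],[1,[0,0,0],[0.135,0.185,0]],[1,[0,0,0],[0.157,0.215,0]],[1,[0,0,0],[0.18,0.247,0]],[1,[0,0,0],[0.18,0.247,0]],[1,[0,0,0],[0.18,0.247,0]],[1,[0,0,0],[0.18,0.247,0]]])

```text
t: 10.48
tool_pos: [0.4353, -0.2341, 0.1803]
tool_rot: [-1.985, -1.023, 0.521]
contact_force: [1.0, 0.3, -2.6]
opening: 0.0125
grip_force: 50.8
```

Run:
```python
from h import *
b=snap('scene','s4.png');o=ctrl.get_obs();print(o['tool_pos'],o['opening'],o['q'])
from scipy.spatial.transform import Rotation as R
print(R.from_rotvec(o['tool_rot']).as_matrix())
cv2.imwrite('pics/d4.png',cv2.resize(b[140:320,250:460],None,fx=3,fy=3,interpolation=2)[:,:,::-1])
```

```text
[ 0.4354296  -0.23430974  0.18141717] 0.012603799952959913 [-0.63943068  0.41150712  1.4857115  -0.01053973  2.20050489 -0.02155636]
[[ 0.58396082  0.47175405 -0.66063445]
 [ 0.811746   -0.33169738  0.4806717 ]
 [ 0.00762811 -0.81696081 -0.57664274]]
```

View pics/d4.png

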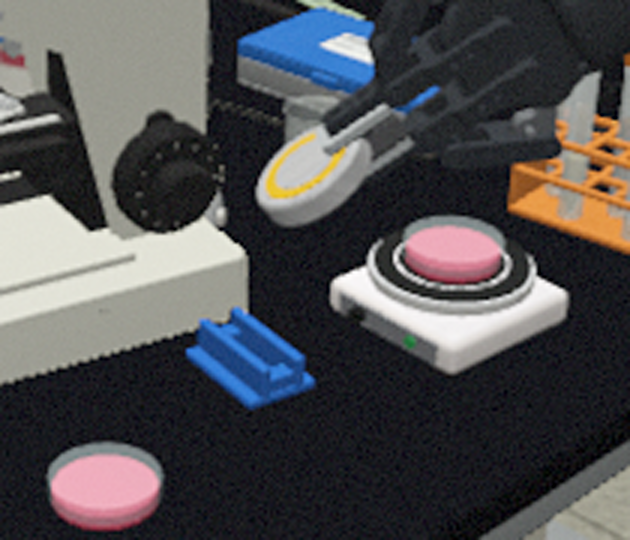

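The disc is held tilted at about 55°, at crop (310,180), clear of everything. I'll lower it until its lower edge touches the bench.

jog_arm(deltas=[[1,[0,0,-0.08],[0,0,0]],[1,[0,0,-0.16],[0,0,0]],[1,[0,0,-0.24],[0,0,0]],[1,[0,0,-0.31],[0,0,0]],[1,[0,0,-0.345],[0,0,0]],[1,[0,0,-0.365],[0,0,0]],[1,[0,0,-0.37],[0,0,0]],[1,[0,0,-0.375],[0,0,0]],[1,[0,0,-0.375],[0,0,0]],[1,[0,0,-0.375],[0,0,0]]])

```text
t: 11.37
tool_pos: [0.4361, -0.2353, 0.0319]
tool_rot: [-1.987, -1.021, 0.521]
contact_force: [1.0, 0.8, -2.4]
opening: 0.0129
grip_force: 50.7
```

jog_arm(deltas=[[1,[0,0,-0.0025],[0,0,0]],[1,[0,0,-0.005],[0,0,0]],[1,[0,0,-0.0075],[0,0,0]],[1,[0,0,-0.0075],[0,0,0]]])

```text
t: 11.7
tool_pos: [0.4359, -0.2352, 0.0291]
tool_rot: [-1.985, -1.02, 0.522]
contact_force: [2.5, -2.4, 5.9]
opening: 0.0122
grip_force: 51.5
```

jog_arm(deltas=[[0.7,[0,0,0],[0,0,0]],[0.5,[0,0,0],[0,0,0]],[0.45,[0,0,0],[0,0,0]],[0.45,[0.02,-0.014,0.017],[0,0,0]],[0.45,[0.04,-0.028,0.034],[0,0,0]],[0.45,[0.06,-0.043,0.052],[0,0,0]],[0.45,[0.09,-0.064,0.078],[0,0,0]],[0.45,[0.12,-0.086,0.105],[0,0,0]],[0.45,[0.15,-0.107,0.13],[0,0,0]],[0.45,[0.15,-0.107,0.3],[0,0,0]],[0.45,[0.15,-0.107,0.3],[0,0,0]],[0.45,[0.15,-0.107,0.3],[0,0,0]]])

```text
t: 12.7
tool_pos: [0.4973, -0.2789, 0.153]
tool_rot: [-1.991, -1.023, 0.519]
contact_force: [0.4, -1.1, 1.6]
opening: 0.0234
grip_force: 0.0
```

Run:
```python
from h import *
b=snap('scene','s5.png');o=ctrl.get_obs();print(o['tool_pos'],o['opening'])
cv2.imwrite('pics/d5.png',cv2.resize(b[170:350,250:460],None,fx=3,fy=3,interpolation=2)[:,:,::-1])
```

```text
[ 0.49656791 -0.2784142   0.15038066] 0.02366865482202512
```

View pics/d5.png

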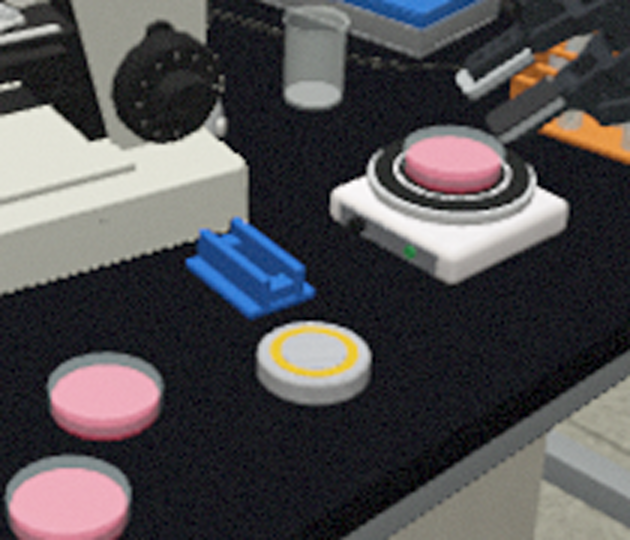

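The disc lies flat on the bench, with its ring centre at about scene (355,287), released. I'll straighten the tool and measure where the disc is.

jog_arm(deltas=[[-1,[0,0,0.1],[-0.036,-0.049,0]],[-1,[0,0,0.1],[-0.072,-0.098,0]],[-1,[0,0,0.1],[-0.108,-0.148,0]],[-1,[0,0,0.1],[-0.144,-0.198,0]],[-1,[0,0,0.1],[-0.18,-0.247,0]],[-1,[0,0,0.1],[-0.18,-0.247,0]],[-1,[0,0,0.1],[-0.18,-0.247,0]],[-1,[0,0,0.1],[-0.18,-0.247,0]],[-1,[0,0,0.1],[-0.18,-0.247,0]],[-1,[0,0,0.1],[-0.18,-0.247,0]],[-1,[0,0,0.1],[-0.18,-0.247,0]]])

```text
t: 13.67
tool_pos: [0.495, -0.2773, 0.1863]
tool_rot: [-2.792, -1.435, 0.002]
contact_force: [-0.6, 0.3, -0.1]
opening: 0.0854
grip_force: 0.0
```

Run:
```python
from h import *
a=snap('top','t6.png');b=snap('scene','s6.png');o=ctrl.get_obs();print(o['tool_pos'],o['tool_rot'],o['t'])
for n,im,roi in(('scene',b,(320,260,390,320)),('top',a,(360,220,420,280))):
    x0,y0,x1,y1=roi;hsv=cv2.cvtColor(im,cv2.COLOR_RGB2HSV)[y0:y1,x0:x1];m=cv2.inRange(hsv,(15,90,90),(40,255,255));p=cv2.findNonZero(m)
    if p is None: print(n,'none');continue
    e=cv2.fitEllipse(cv2.convexHull(p));u=np.array(e[0])+[x0,y0];print(n,len(p),u,e[1],cast(n,*u,.014))
    m=cv2.inRange(cv2.cvtColor(im,cv2.COLOR_RGB2GRAY),80,255)[y0:y1,x0:x1];c=max(cv2.findContours(m,0,1)[0],key=cv2.contourArea);x,y,w,h=cv2.boundingRect(c);print('sil',x+x0,y+y0,w,h)
q=np.array([proj('scene',[.435+.03*np.cos(t),-.235+.03*np.sin(t),z]) for t in np.arange(0,6.28,.1) for z in(0,.014)]);print(q.min(0),q.max(0))
```

```text
[ 0.49555185 -0.27783728  0.18659332] [-2.79268846e+00 -1.43486127e+00  1.42770830e-03] 13.7667
scene 164 [354.17423248 286.82128716] (16.38105583190918, 28.87080955505371) [ 0.43265576 -0.23601207  0.014     ]
sil 335 277 39 28
top none
[335.79407696 275.73834067] [373.43798248 304.10842223]
```

jog_arm(deltas=[[-1,[-0.06,0.045,-0.05],[0,0,0]],[-1,[-0.12,0.085,-0.1],[0,0,0]],[-1,[-0.154,0.109,-0.18],[0,0,0]],[-1,[-0.154,0.109,-0.26],[0,0,0]],[-1,[-0.154,0.109,-0.34],[0,0,0]],[-1,[-0.154,0.109,-0.4],[0,0,0]],[-1,[-0.154,0.109,-0.44],[0,0,0]],[-1,[-0.154,0.109,-0.46],[0,0,0]],[-1,[-0.154,0.109,-0.46],[0,0,0]],[-1,[-0.154,0.109,-0.46],[0,0,0]]], squeeze=40)

```text
t: 14.6
tool_pos: [0.4341, -0.2343, 0.0035]
tool_rot: [-2.794, -1.436, 0.0]
contact_force: [-0.2, -0.3, 0.8]
opening: 0.0855
grip_force: 0.0
```

jog_arm(deltas=[[0,[0,0,0],[0,0,0]],[0.2,[0,0,0],[0,0,0]],[0.4,[0,0,0],[0,0,0]],[0.6,[0,0,0],[0,0,0]],[0.6,[0,0,0],[0,0,0]],[0.6,[0,0,0],[0,0,0]],[0.6,[0,0,0],[0,0,0]],[0.6,[0,0,0.02],[0,0,0]],[0.6,[0,0,0.08],[0,0,0]],[0.6,[0,0,0.16],[0,0,0]],[0.6,[0,0,0.25],[0,0,0]],[0.6,[0,0,0.25],[0,0,0]]], squeeze=40)

```text
t: 15.6
tool_pos: [0.4376, -0.2368, 0.1118]
tool_rot: [2.783, 1.43, 0.01]
contact_force: [2.4, -0.3, -2.2]
opening: 0.0573
grip_force: 44.3
```

jog_arm(deltas=[[0.6,[0.08,0.022,0.02],[0,0,0]],[0.6,[0.16,0.045,0.02],[0,0,0]],[0.6,[0.24,0.068,0.02],[0,0,0]],[0.6,[0.32,0.09,0.02],[0,0,0]],[0.6,[0.38,0.107,0.02],[0,0,0]],[0.6,[0.421,0.119,0.02],[0,0,0]],[0.6,[0.421,0.119,0.02],[0,0,0]],[0.6,[0.421,0.119,0.02],[0,0,0]],[0.6,[0.421,0.119,0.02],[0,0,0]]])

```text
t: 16.35
tool_pos: [0.6009, -0.1861, 0.1105]
tool_rot: [-2.793, -1.435, 0.002]
contact_force: [0.4, -0.1, -2.8]
opening: 0.0571
grip_force: 44.4
```

Run:
```python
from h import *
b=snap('scene','s7.png');o=ctrl.get_obs();p=o['tool_pos'];print(p,o['tool_rot'],o['opening'],o['contact_force'])
print('pred ring',proj('scene',[.602,-.187,.111-.003+.014]))
hsv=cv2.cvtColor(b,cv2.COLOR_RGB2HSV)
m=cv2.inRange(hsv,(15,90,90),(40,255,255));k=0*m;k[165:225,370:430]=m[165:225,370:430];q=cv2.findNonZero(k)
if q is not None: print(len(q),cv2.boundingRect(q),cv2.fitEllipse(cv2.convexHull(q)))
cv2.imwrite('pics/d7.png',cv2.resize(b[150:260,350:450],None,fx=5,fy=5,interpolation=2)[:,:,::-1])
```

```text
[ 0.60079287 -0.18626344  0.11063079] [-2.79356739e+00 -1.43483740e+00  1.87657582e-03] 0.057440290815194105 [ 0.22168033  0.44387357 -3.25647219]
pred ring [403.14394974 185.7807185 ]
166 (389, 183, 41, 29) ((454.74945068359375, 204.08663940429688), (28.9234561920166, 134.48196411132812), 104.40471649169922)
```

View pics/d7.png

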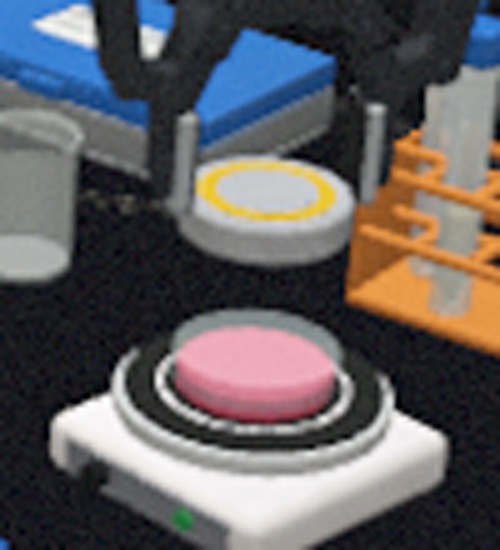

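The weight hangs level above the dish, its ring centre at about scene (403,187.6) and the dish lid at u≈401.6. I'll fit the ring more precisely before lowering.

Run:
```python
from h import *
def ring(f,x0,y0,x1,y1):
    b=cv2.imread('pics/'+f);hsv=cv2.cvtColor(b,cv2.COLOR_BGR2HSV)[y0:y1,x0:x1];m=cv2.inRange(hsv,(15,90,90),(40,255,255));e=cv2.fitEllipse(cv2.convexHull(cv2.findNonZero(m)));return np.array(e[0])+[x0,y0],e[1],e[2]
u=ring('s6.png',320,260,390,320);print(u,proj('scene',[.4335,-.2345,.014]))
u=ring('s7.png',385,175,420,200);print(u,proj('scene',[.602,-.187,.122]))
for z in(.116,.119,.122):print(z,cast('scene',*u[0],z))
b=cv2.imread('pics/s3.png');hsv=cv2.cvtColor(b,cv2.COLOR_BGR2HSV);m=cv2.inRange(hsv,(150,40,110),(180,255,255));m[:190]=0;m[260:]=0;m[:,:355]=0;m[:,445:]=0
x,y,w,h=cv2.boundingRect(m)
print('pink',x,y,w,h)
for c in((.602,-.187),(.604,-.189),(.602,-.190),(.599,-.187)):
    q=np.array([proj('scene',[c[0]+.028*np.cos(t),c[1]+.028*np.sin(t),.042]) for t in np.arange(0,6.28,.05)]);print(c,q.min(0),q.max(0),proj('scene',[*c,.042]))
```

```text
(array([354.17423248, 286.82128716]), (16.38105583190918, 28.87080955505371), 94.01419830322266) [353.8453495  286.22864451]
(array([402.8622551 , 187.89423561]), (11.169161796569824, 27.565176010131836), 93.99446868896484) [403.14394974 185.7807185 ]
0.116 [ 0.60528829 -0.18432069  0.116     ]
0.119 [ 0.60011001 -0.18823442  0.119     ]
0.122 [ 0.59493173 -0.19214815  0.122     ]
pink 385 215 32 19
(0.602, -0.187) [383.7999691  219.00874085] [415.22429791 234.01652194] [399.47399187 226.34927527]
(0.604, -0.189) [385.37674347 219.04092341] [416.80865056 234.05069566] [401.0538335  226.38242538]
(0.602, -0.19) [385.07256486 219.57767516] [416.55501937 234.63659717] [400.77493922 226.94294068]
(0.599, -0.187) [382.70358201 219.52929579] [414.17463221 234.58521864] [398.40134056 226.89310403]
```

jog_arm(deltas=[[0.6,[0.005,-0.005,-0.04],[0,0,0]],[0.6,[0.005,-0.005,-0.07],[0,0,0]],[0.6,[0.005,-0.005,-0.09],[0,0,0]],[0.6,[0.005,-0.005,-0.1],[0,0,0]],[0.6,[0.005,-0.005,-0.107],[0,0,0]],[0.6,[0.005,-0.005,-0.112],[0,0,0]],[0.6,[0.005,-0.005,-0.112],[0,0,0]],[0.6,[0.005,-0.005,-0.112],[0,0,0]]])

```text
t: 17.07
tool_pos: [0.6043, -0.1884, 0.067]
tool_rot: [2.794, 1.436, 0.001]
contact_force: [-0.4, 0.2, -3.6]
opening: 0.0571
grip_force: 44.4
```

jog_arm(deltas=[[0.6,[0,0,-0.0015],[0,0,0]],[0.6,[0,0,-0.003],[0,0,0]],[0.6,[0,0,-0.003],[0,0,0]]])

```text
t: 17.32
tool_pos: [0.6042, -0.1883, 0.0656]
tool_rot: [2.794, 1.436, 0.0]
contact_force: [-0.6, -0.4, -2.6]
opening: 0.0572
grip_force: 44.4
```

jog_arm(deltas=[[0.6,[0,0,-0.0015],[0,0,0]],[0.6,[0,0,-0.004],[0,0,0]],[0.6,[0,0,-0.004],[0,0,0]]])

```text
t: 17.57
tool_pos: [0.6039, -0.1882, 0.0635]
tool_rot: [-2.794, -1.436, 0.0]
contact_force: [-0.1, -0.1, -4.4]
opening: 0.0574
grip_force: 44.4
```

jog_arm(deltas=[[0.6,[0,0,-0.002],[0,0,0]],[0.6,[0,0,-0.004],[0,0,0]],[0.6,[0,0,-0.004],[0,0,0]]])

```text
t: 17.82
tool_pos: [0.6041, -0.1883, 0.0626]
tool_rot: [2.794, 1.436, -0.0]
contact_force: [-1.9, 1.1, 0.1]
opening: 0.0572
grip_force: 44.7
```

Run:
```python
from h import *
o=ctrl.get_obs();print(o['tool_pos'],o['contact_force'])
b=snap('scene','s8.png');x0,y0,x1,y1=385,190,420,226
hsv=cv2.cvtColor(b,cv2.COLOR_RGB2HSV)[y0:y1,x0:x1];m=cv2.inRange(hsv,(15,90,90),(40,255,255));q=cv2.findNonZero(m)
e=cv2.fitEllipse(cv2.convexHull(q));u=np.array(e[0])+[x0,y0];print(u,e[1],proj('scene',[.604,-.189,.0618-.003+.014]))
for z in (.071,.073):print(z,cast('scene',*u,z))
```

```text
[ 0.60409557 -0.18828512  0.06256017] [-1.85163038  1.12498039  0.10815345]
[402.88962555 212.32261276] (12.197591781616211, 26.455657958984375) [402.45744758 211.10870414]
0.071 [ 0.60374489 -0.19037807  0.071     ]
0.073 [ 0.60060595 -0.19273114  0.073     ]
```

First contact came at about TCP z 0.062. The ring then sits at z 0.071, which casts to (0.604, -0.190), over the dish. I'll seat it and release.

jog_arm(deltas=[[0.6,[0,0,-0.001],[0,0,0]],[0.6,[0,0,-0.001],[0,0,0]],[0.4,[0,0,-0.001],[0,0,0]],[0.2,[0,0,-0.001],[0,0,0]],[-0.3,[0,0,-0.001],[0,0,0]],[-0.7,[0,0,-0.001],[0,0,0]],[-1,[0,0,-0.001],[0,0,0]],[-1,[0,0,-0.001],[0,0,0]],[-1,[0,0,0.05],[0,0,0]],[-1,[0,0,0.12],[0,0,0]],[-1,[0,0,0.2],[0,0,0]],[-1,[0,0,0.3],[0,0,0]]])

```text
t: 18.87
tool_pos: [0.6026, -0.1877, 0.1805]
tool_rot: [-2.791, -1.434, 0.004]
contact_force: [1.5, 0.3, -0.5]
opening: 0.085
grip_force: 0.0
```

jog_arm(deltas=[[-1,[-0.1,0.1,0.1],[0,0,0]],[-1,[-0.1,0.2,0.2],[0,0,0]],[-1,[-0.1,0.3,0.3],[0,0,0]],[-1,[-0.1,0.4,0.4],[0,0,0]],[-1,[-0.1,0.5,0.5],[0,0,0]],[-1,[-0.1,0.6,0.5],[0,0,0]],[-1,[-0.1,0.7,0.5],[0,0,0]],[-1,[-0.1,0.8,0.5],[0,0,0]],[-1,[-0.1,0.8,0.5],[0,0,0]],[-1,[-0.1,0.8,0.5],[0,0,0]],[-1,[-0.1,0.8,0.5],[0,0,0]]])

```text
t: 19.78
tool_pos: [0.5641, 0.1359, 0.3838]
tool_rot: [-2.79, -1.444, -0.006]
contact_force: [0.2, -0.0, -0.0]
opening: 0.085
grip_force: 0.0
```

Run:
```python
from h import *
b=snap('scene');a=snap('top');o=ctrl.get_obs();print(o['tool_pos'],o['t'])
for n,im,(x0,y0,x1,y1) in(('scene',b,(380,190,425,226)),('top',a,(350,140,395,185))):
    hsv=cv2.cvtColor(im,cv2.COLOR_RGB2HSV)[y0:y1,x0:x1];q=cv2.findNonZero(cv2.inRange(hsv,(15,90,90),(40,255,255)))
    if q is None or len(q)<5: print(n,'none');continue
    e=cv2.fitEllipse(cv2.convexHull(q));u=np.array(e[0])+[x0,y0];print(n,u,e[1],cast(n,*u,.071))
A=cv2.resize(a[130:220,330:410],None,fx=5,fy=5);B=cv2.resize(b[180:270,355:445],None,fx=4.4,fy=5)
cv2.imwrite('pics/d9.png',np.hstack([A,B])[:,:,::-1])
```

```text
[0.56409938 0.13232771 0.38207535] 19.8833
scene [409.89720917 206.50766373] (21.3873233795166, 40.07598876953125) [ 0.63088126 -0.18439973  0.071     ]
top [374.46110916 162.12667847] (22.32674789428711, 23.450124740600586) [ 0.60305561 -0.18775026  0.071     ]
```

View pics/d9.png

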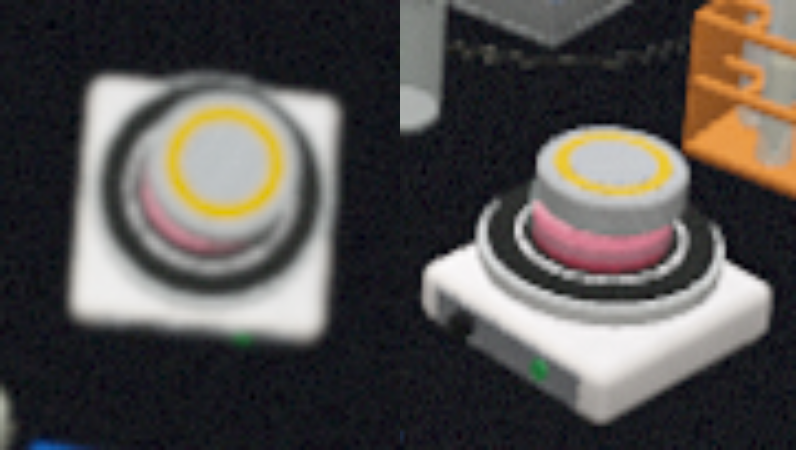

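The stack sits centred: the ring at top (374,162) casts to (0.603, -0.188), about 3 mm from the platform centre. Weight and dish both look level, and the robot is clear.

```bash
python3 -c "
from station import ctrl
print(ctrl.finish_job())"
```

```text
the job is handed in; nothing more can be done
None
```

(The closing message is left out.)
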